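# Lock the tube rack in its nest with the cam

### The arm

A 6-joint arm with a two-finger parallel gripper is mounted at the origin on the work surface. World frame = base frame: x ahead of the robot, y to its left, z up, the work surface at z = 0. Lengths are in m, angles in degrees, forces in N, time in s.
With the tool pointing down it reaches from about 0.375 to 0.9 m from the base axis. Payload 3.1 kg.
Tool frame: the origin (TCP) lies midway between the tips of the shut fingers; the grasp point (between the pads) lies 19 mm behind it; x points along the fingers, z is the direction in which the jaws open and shut, and the axes are right-handed (so a half turn about x gives the same grasp; the last joint's range is limited). The gripper opens to 87 mm and grips with 3 to 60 N. Pads are 19 mm wide; open, the fingers measure 117 mm over their backs; the gripper's body (75 mm by 190 mm) begins 51 mm behind the grasp point.
Start: joints at [-10.227, 30.224, 82.088, -0, 67.689, -10.227], TCP at [0.625, 0, 0.223] pointing down, gripper open.
Joint ranges: [-176.69, 176.69], [-43.24, 126.21], [12.49, 139.97], [-82, 262], [0, 151.66], [-163.58, 163.58]. Speed limits (degrees/s): [159.86, 159.86, 180, 180, 180, 180].

### API

Orientations are given as a 3x3 rotation matrix whose columns are the frame's x, y, z axes.
In Python, from rig import * gives the robot as it stands.
- The arm moves only by the tool play_rows, never from a script. Its argument "rows" is a list that holds one entry, the list of rows, each a list of 7 numbers: the shift along the tool's x, y, z in m, then the turn, a rotation vector about the tool's x, y, z in degrees, then the finger opening in m, from 0 to 0.087. A call has 1 to 12 rows; each row is the pose to reach, as a shift and turn from the pose commanded when the call began, along the tool's axes at that moment; what a row does not reach only later rows make up. A row lasts 1/10 s, in which the tool goes at most 50 mm and 8.59 degrees, less where a joint would pass 70% of its speed; a pose out of reach is approached as far as the arm can. A call with a gripper value outside its range is refused whole. The fingers move at their own pace and stop on an object; the grip force is fixed at half the most. Time passes only in rows, so rows that repeat a pose let the fingers close. It gives the time, the measured TCP pose, the force and the opening at its end, in the units of the state.
- read_state(): the state, without advancing time (a new reading comes with each control period).
- capture(name): name is "scene" or "side" or "wrist"; returns a dict with "pixels" (400x640x3 uint8, red, green, blue), "intrinsics" (3x3 intrinsics, pixels), "k1" (the pictures are not rectified: a ray, as slopes to the right and down, at radius r is drawn at 1 + k1 r^2 times it, then the intrinsics apply), "rvec" (rotation vector, rad) and "tvec" (3), from world to camera coordinates, as OpenCV has them. Camera axes: x right, y down, z forward; pixel columns grow to the right and rows downward; lengths in m; the calibration is good to about 2 mm. A picture is of the moment at which its call begins. There is no depth.
- hand_in(): hands the job in, once; it reports no verdict.
Trained networks look in the newest picture that a camera, given by its name, has taken for a name from the list of things; names that differ only in an ending like _2 or _b are one class to them, and where a whole thing is asked for, a point or a joint stands for the part that bears it (a point fixed in the world has none). Each returns a list of dicts, best first, with "p" (0 to 1); they miss things now and then, are a little off and sometimes report something else, mostly with a low value. They report only what shows in the picture. A call takes as long as a camera call.
- trace(camera, target): "mask" (400x640 bool, what is visible of it) and "at" ([column, row] in pixels, amid what is visible of it).
The state is a dict: "time_s": time; "joint_positions": joint angles; "qvel": joint speeds; "tau": joint torques, N m; "position": TCP position; "tcp_rot": TCP orientation; "force": force on the tool from outside, world axes, zero at the start; "moment": the same for the moment, N m; "opening": opening from 0.0 (shut) to 1.0 (fully open).
Only numpy, scipy, OpenCV 4.12 (cv2) and the standard library are available. Lean on these libraries where they do the work, as an engineer would, in place of code of your own. Each camera call takes 0.05 s, during which the arm holds its last target.

### The job

One of the two clamping nests on the bench has a rack of sample tubes lying in it. Turn that nest's cam by its bar grip until the cam's high point bears squarely on the sprung jaw, so that the jaw pushes the rack along to the end stop, then let go. Leave the cam of the empty nest as it is.

Things in the scene. Friction and masses are not known exactly. Their poses are not given: they have to be found in the camera images.
- nest: Nest holding the rack: fixed plate 245 x 112 x 12 mm. Origin: on the cam's vertical axis, at bench height; x runs to jaw and rack, z up. On this axis: steel pear-shaped cam 14-30 mm above the bench (round part radius 20, high point 32 mm out), over it a black bar grip 40-70 mm above the bench, 48 mm long, 16 mm wide, flat upright sides, in line with the high point, which shows beyond its end.
- cam (a joint): Turn of the loaded nest's cam with its bar grip, rad, counter-clockwise from above positive, free from -1.8 to 0.6. At 0 the high point points along the nest's +x, straight at the jaw, which is then pushed 11 mm. Starts between -1.5 and -1.15, clear of the jaw. Turning takes 0.06 N m, up to 0.25 N m against the jaw's spring (3 to 5 N); it stays where it is left.
- rack: Yellow tube rack 102 x 70 x 34 mm, white caps to 49 mm, 0.2 kg, loose on the nest's plate between rails. Origin: centre of its underside, axes as the nest's. Its centre starts 123 to 127 mm from the cam axis; the jaw (dark steel, top 32 mm above the bench, 21 to 71 mm from the axis at rest) pushes it to about 133 mm, 1 mm short of the end stop.
- spare_high_point (a point): High point (upper edge) of the empty nest's cam, a nest of the same make: 32 mm from that cam's axis, 30 mm above the bench. To be left where it is.

How it is judged:
By the outcome, as a careful person would: the job done as asked, in the order asked, and still so for the second after the job is handed in, with the robot touching nothing.
It also fails if it takes over 32 s, if anything falls off the work surface, if the arm or the gripper's body presses on something with over 40 N, if the wrist force passes 120 N, or if a joint passes its speed limit or range.

## Working session

There is one attempt and no reset: what is moved stays moved. The work goes in short steps, Python scripts to look and compute and a tool call to move; the robot and the scene stay as the last step left them, time stands still between calls to the robot, and variables do not carry over. Pictures are saved under pics/ and viewed, and the job is handed in when it is done.

Besides the shell and the picture viewer there is one more tool, called after "Call:" by a JSON object that holds its "method" and its "body", one argument or row to a line. play_rows: Moves the arm, as the interface text tells. Its arguments: {"type":"object","properties":{"rows":{"type":"array"}},"required":["rows"]}

```bash
mkdir -p pics; ls; cat > h.py <<'E'
from rig import *
import numpy as np, cv2
def snap(n,tag):
    c=capture(n); cv2.imwrite(f'pics/{tag}.png',c['pixels'][:,:,::-1]); return c
def proj(c,P):
    R,_=cv2.Rodrigues(np.array(c['rvec'],float)); X=np.atleast_2d(P)@R.T+np.array(c['tvec']).ravel()
    s=X[:,:2]/X[:,2:]; r2=(s**2).sum(1,keepdims=True); s=s*(1+c['k1']*r2)
    K=np.array(c['intrinsics']); return s*[K[0,0],K[1,1]]+[K[0,2],K[1,2]]
def ray(c,uv):
    K=np.array(c['intrinsics'],float); d=np.array([c['k1'],0,0,0,0],float)
    s=cv2.undistortPoints(np.array(uv,float).reshape(-1,1,2),K,d).reshape(-1,2)
    R,_=cv2.Rodrigues(np.array(c['rvec'],float)); t=np.array(c['tvec']).ravel()
    o=-R.T@t; D=np.c_[s,np.ones(len(s))]@R; return o,D
def atz(c,uv,z):
    o,D=ray(c,uv); return o+D*((z-o[2])/D[:,2])[:,None]
E
python3 - <<'E'
from h import *
import pickle
s=read_state(); print(s['time_s'],s['position'],s['tcp_rot'],s['force'],s['opening'])
out={}
for n in ['scene','side','wrist']:
    c=snap(n,n+'0'); out[n]=c
    for t in ['nest','cam','rack','spare_high_point']:
        r=trace(n,t)
        print(n,t,[(round(q['p'],2),np.round(q['at'],1).tolist(),int(q['mask'].sum())) for q in r])
        out[n,t]=r
pickle.dump(out,open('o0.pkl','wb'))
print(read_state()['time_s'])
E
```

```text
pics
0.0 [6.24272542e-01 1.48960633e-04 2.21576498e-01] [[-2.14923890e-03  9.33158517e-07  9.99997690e-01]
 [ 3.79088503e-04  9.99999928e-01 -1.18406966e-07]
 [-9.99997619e-01  3.79087373e-04 -2.14923910e-03]] [-0.83763896 -0.43776038 -0.71029845] 1.001902294737199
scene nest [(0.81, [230.1, 239.6], 6676)]
scene cam [(0.67, [233.9, 240.2], 1310)]
scene rack [(0.71, [217.0, 184.7], 2542)]
scene spare_high_point [(0.61, [490.8, 199.2], 1021)]
side nest [(0.91, [302.4, 190.1], 2426)]
side cam [(0.93, [282.7, 173.3], 410), (0.4, [230.3, 282.5], 814)]
side rack [(0.66, [338.2, 175.2], 1112), (0.49, [299.9, 190.1], 2509)]
side spare_high_point [(0.79, [229.9, 283.9], 829)]
wrist nest [(0.94, [302.6, 303.2], 3408)]
wrist cam [(0.92, [318.8, 310.3], 485)]
wrist rack [(0.56, [242.5, 320.7], 1665)]
wrist spare_high_point [(0.62, [321.7, 6.9], 297)]
0.75
```

View pics/scene0.png

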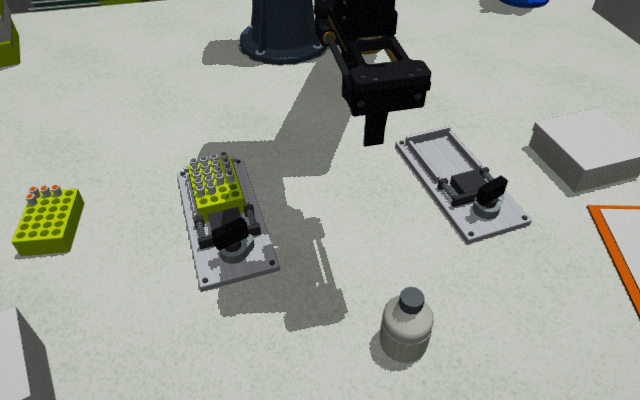

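View pics/side0.png

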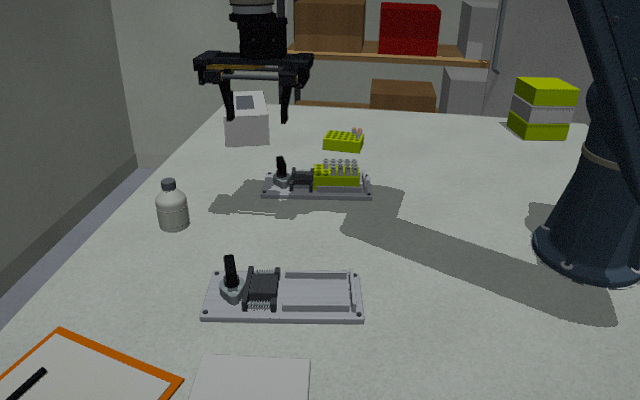

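View pics/wrist0.png

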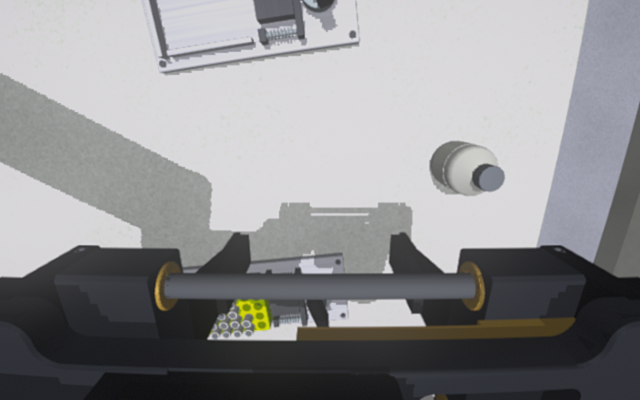

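The loaded nest is at left in scene (~230,240), with its grip at (230,233) and (281,168) in the side view. The empty nest is at right. Enlarging for points.

```bash
python3 - <<'E'
import cv2
a=cv2.imread('pics/scene0.png')[145:295,165:290]; cv2.imwrite('pics/sc_z.png',cv2.resize(a,None,fx=4,fy=4,interpolation=cv2.INTER_CUBIC))
a=cv2.imread('pics/side0.png')[145:210,250:385]; cv2.imwrite('pics/si_z.png',cv2.resize(a,None,fx=5.5,fy=5.5,interpolation=cv2.INTER_CUBIC))
E
```

```text
(no output)
```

View pics/sc_z.png

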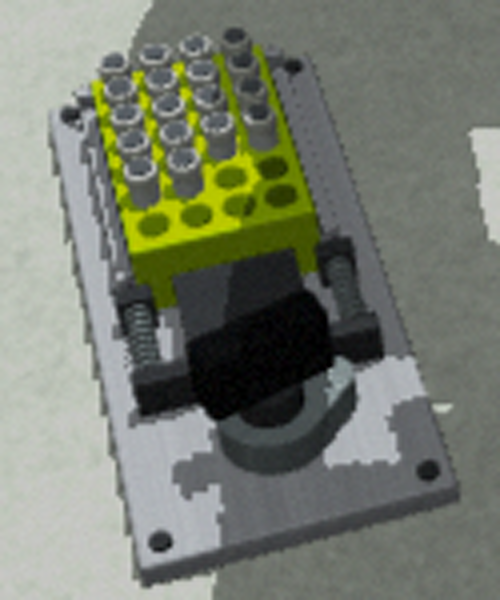

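View pics/si_z.png

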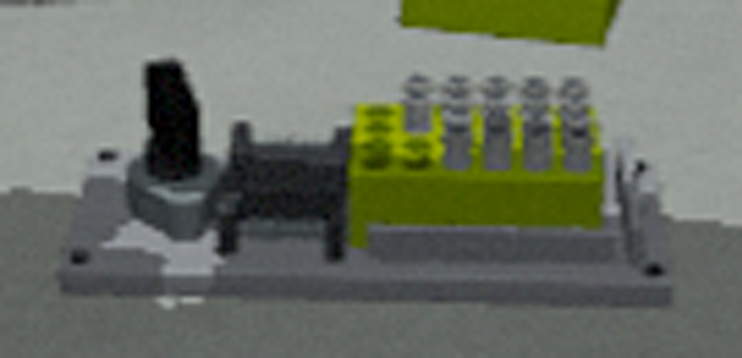

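```bash
python3 - <<'E'
from h import *
import pickle
o=pickle.load(open('o0.pkl','rb')); A,B=o['scene'],o['side']
hs=np.array([(70,117),(294,66),(427,470),(160,541)])/4+[165,145]
hb=np.array([(640,168),(653,270),(79,258),(107,157)])/5.5+[250,145]
hs-=.4;hb-=.4
P=atz(A,hs,.012);Q=atz(B,hb,.012);print(P.round(4),'\n',Q.round(4))
print([o_.round(3) for o_ in (ray(A,[[0,0]])[0],ray(B,[[0,0]])[0])])
def tri(a,b):
    o1,d1=ray(A,[a]);o2,d2=ray(B,[b]);d1=d1[0];d2=d2[0]
    M=np.c_[d1,-d2];s=np.linalg.lstsq(M,o2-o1,rcond=None)[0]
    p,q=o1+s[0]*d1,o2+s[1]*d2; return (p+q)/2,np.linalg.norm(p-q)
# match: order of P: far-left, far-right, near-right, near-left
for i in range(4):
    for j in range(4):
        p,e=tri(hs[i],hb[j])
        if e<.01: print(i,j,p.round(4),e.round(4))
for S in (P,Q): 
    print(S.mean(0), [np.linalg.norm(S[i]-S[(i+1)%4]).round(4) for i in range(4)])
for n in('scene','side'):
    m=o[n,'cam'][0]['mask'];ys,xs=np.where(m);print(n,xs.min(),xs.max(),ys.min(),ys.max())
    g=o[n]['pixels'].copy();g[m]=g[m]//2+[127,0,0]
    y0,y1,x0,x1=(145,295,165,290) if n=='scene' else (145,210,250,385)
    cv2.imwrite(f'pics/m_{n}.png',cv2.resize(g[y0:y1,x0:x1,::-1],None,fx=4,fy=4))
E
```

```text
[[ 0.4331 -0.2449  0.012 ]
 [ 0.421  -0.1504  0.012 ]
 [ 0.6494 -0.1268  0.012 ]
 [ 0.6596 -0.2205  0.012 ]] 
 [[ 0.4322 -0.2469  0.012 ]
 [ 0.4233 -0.154   0.012 ]
 [ 0.6512 -0.1289  0.012 ]
 [ 0.6608 -0.2219  0.012 ]]
[array([ 1.106, -0.153,  0.591]), array([0.421, 0.758, 0.494])]
0 0 [ 0.4326 -0.2452  0.0123] 0.0012
1 1 [ 0.4233 -0.1504  0.0139] 0.0
2 2 [ 0.6505 -0.1268  0.0132] 0.0003
3 3 [ 0.6603 -0.2203  0.0128] 0.0002
[ 0.5407776  -0.18566078  0.012     ] [np.float64(0.0953), np.float64(0.2296), np.float64(0.0942), np.float64(0.2278)]
[ 0.54187298 -0.18791716  0.012     ] [np.float64(0.0932), np.float64(0.2293), np.float64(0.0935), np.float64(0.2299)]
scene 212 253 218 262
side 273 291 156 187
```

View pics/m_scene.png

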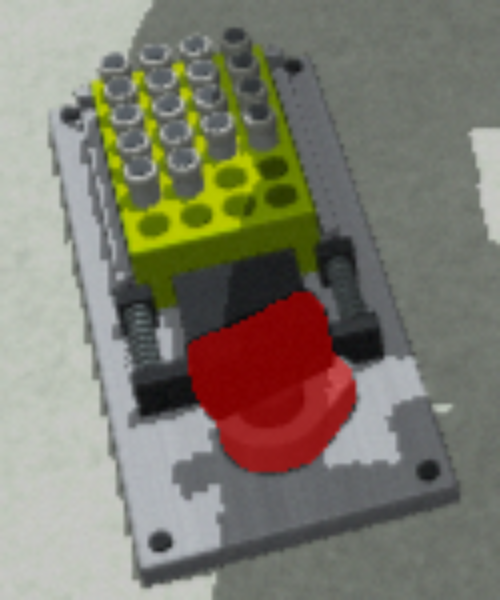

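View pics/m_side.png

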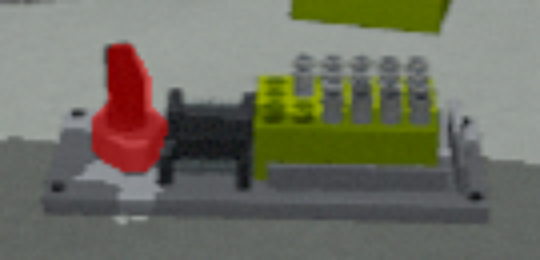

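```bash
cat > fit.py <<'E'
from h import *
from scipy.optimize import minimize
a=np.linspace(0,2*np.pi,40,endpoint=False)
def shape(x,y,th):
    c=np.r_[np.c_[20*np.cos(a),20*np.sin(a)],np.c_[24+8*np.cos(a),8*np.sin(a)]]/1e3
    b=np.array([[24,8],[24,-8],[-24,8],[-24,-8]])/1e3
    s=np.c_[10*np.cos(a),10*np.sin(a)]/1e3
    R=np.array([[np.cos(th),-np.sin(th)],[np.sin(th),np.cos(th)]])
    out=[]
    for p,z0,z1 in((c,.014,.030),(b,.040,.070),(s,.03,.04)):
        w=p@R.T+[x,y]; out.append(np.r_[np.c_[w,np.full(len(w),z0)],np.c_[w,np.full(len(w),z1)]])
    return out
def render(c,q,S=8,box=None):
    x0,y0,x1,y1=box; m=np.zeros(((y1-y0)*S,(x1-x0)*S),np.uint8)
    for p in shape(*q):
        uv=(proj(c,p)-[x0,y0]+.5)*S-.5
        cv2.fillConvexPoly(m,np.round(cv2.convexHull(uv.astype(np.float32))*16).astype(np.int32),1,shift=4)
    return cv2.resize(m.astype(np.float32),None,fx=1/S,fy=1/S,interpolation=cv2.INTER_AREA)
def fit(views,q0):
    bx=[]
    for c,m in views:
        ys,xs=np.where(m);bx.append((xs.min()-10,max(ys.min()-10,0),xs.max()+11,ys.max()+11))
    def cost(v):
        q=(v[0]/1e3,v[1]/1e3,v[2]/20);t=0
        for (c,m),b in zip(views,bx):
            M=m[b[1]:b[3],b[0]:b[2]].astype(float); t+=np.abs(render(c,q,box=b)-M).sum()/M.sum()
        return t
    best=None
    for d in (-.5,0,.5):
        r=minimize(cost,[q0[0]*1e3,q0[1]*1e3,(q0[2]+d)*20],method='Nelder-Mead',options=dict(initial_simplex=np.array([q0[0]*1e3,q0[1]*1e3,(q0[2]+d)*20])+np.array([[0,0,0],[8,0,0],[0,8,0],[0,0,6]])))
        if best is None or r.fun<best.fun: best=r
    v=best.x; return np.array([v[0]/1e3,v[1]/1e3,v[2]/20]),best.fun
E
python3 - <<'E'
from fit import *
import pickle
o=pickle.load(open('o0.pkl','rb')); V=[(o[n],o[n,'cam'][0]['mask']) for n in('scene','side')]
P=np.array([[0.433,-.2459],[.4217,-.152],[.6503,-.1278],[.6602,-.2212]])
d=(P[0]+P[1]-P[2]-P[3])/2; yaw=np.arctan2(d[1],d[0]); print('yaw',np.degrees(yaw))
u=d/np.linalg.norm(d);n=np.array([-u[1],u[0]])
near=(P[2]+P[3])/2
for vs in (V,V[:1],V[1:]):
    q,f=fit(vs,[.615,-.178,yaw-1.3]); w=(q[2]-yaw+np.pi)%(2*np.pi)-np.pi
    print(q.round(4),f,'cam rel',w,'along/side from near holes',(q[:2]-near)@u,(q[:2]-near)@n)
E
```

```text
yaw -173.87650730957307
[ 0.621  -0.1772 -4.3186] 0.2026796104077453 cam rel -1.2838798373100113 along/side from near holes 0.03436608333239166 -0.0009446794909205359
[ 0.6219 -0.1766 -4.2475] 0.08062977099236641 cam rel -1.2127569525688555 along/side from near holes 0.033402745044510594 -0.0014626651580390514
[ 0.6211 -0.1791 -4.3551] 0.10560213414634147 cam rel -1.3203925427557808 along/side from near holes 0.03446745417856863 0.000948950339039274
```

```bash
python3 - <<'E'
from h import *
import pickle
o=pickle.load(open('o0.pkl','rb'));A=o['scene'];B=o['side']
print(atz(A,[[405,352]],0),atz(B,[[173,228]],0), atz(A,[[412,297]],.1),read_state()['joint_positions'])
E
```

```text
[[0.81568657 0.01529809 0.        ]] [[0.79981926 0.02733127 0.        ]] [[0.80265742 0.01669212 0.1       ]] [-1.02274693e+01  3.02201115e+01  8.20868448e+01 -2.93704344e-04
  6.76905024e+01 -1.02250029e+01]
```

Call:
{"method": "play_rows", "body": {
  "rows": [
    [[0.012,-0.03,0,-4,0,0,0.06],[0.03,-0.065,-0.001,-8,0,0,0.06],[0.045,-0.1,-0.001,-12,0,0,0.06],[0.06,-0.135,-0.002,-16,0,0,0.06],[0.075,-0.16,-0.003,-20,0,0,0.06],[0.085,-0.178,-0.003,-22.5,0,0,0.06],[0.085,-0.178,-0.003,-22.5,0,0,0.06],[0.085,-0.178,-0.003,-22.5,0,0,0.06],[0.085,-0.178,-0.003,-22.5,0,0,0.06]]
  ]
}}

```text
time_s: 1.65
position: [0.6224, -0.1769, 0.1383]
tcp_rot: [[0.001, -0.383, 0.924], [0.0, 0.924, 0.383], [-1.0, -0.0, 0.001]]
force: [0.3, 0.6, 0.5]
opening: 0.696
```

Bottle is about 0.25 m away, well clear. Looking again from the hover.

```bash
python3 - <<'E'
from fit import *
o={}
for n in('wrist','side','scene'):
    o[n]=snap(n,n+'1'); r=trace(n,'cam'); print(n,[(round(q['p'],2),np.round(q['at'],1).tolist(),int(q['mask'].sum())) for q in r]); o[n,'cam']=r
import pickle;pickle.dump(o,open('o1.pkl','wb'));s=read_state();print(s['position'],s['joint_positions'])
r=o['wrist','cam']
g=o['wrist']['pixels'].copy()
P=[p for p in shape(.621,-.1778,np.radians(112.6))]
for p in P:
    for u in proj(o['wrist'],p): cv2.circle(g,tuple(int(v) for v in u),1,(255,0,255),-1)
cv2.imwrite('pics/w1o.png',g[:,:,::-1])
E
```

```text
wrist [(0.93, [319.7, 200.7], 1889)]
side [(0.8, [280.7, 172.3], 347)]
scene [(0.79, [233.9, 237.7], 1365)]
[ 0.62222659 -0.17726779  0.13804134] [-2.57823806e+01  3.74815087e+01  8.30573033e+01  4.10433190e-03
  5.94238487e+01 -4.83347806e+01]
```

View pics/w1o.png

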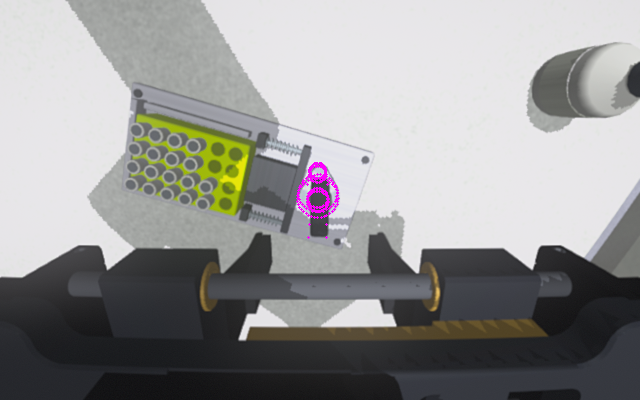

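View pics/side1.png

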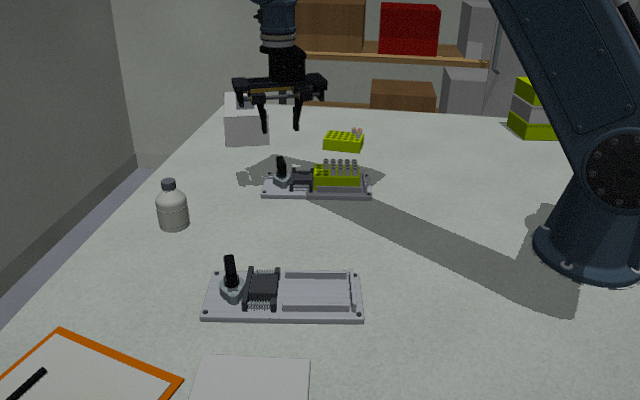

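The wrist view shows the bar at (319,205) with high point at (317,165); the projected model lies right on it. Refining with all three.

```bash
python3 - <<'E'
from fit import *
import pickle
o=pickle.load(open('o1.pkl','rb'));W=o['wrist']
V=[(o[n],o[n,'cam'][0]['mask']) for n in('wrist','scene','side')]
for vs in(V,V[:1],V[1:],V[:2]):
    q,f=fit(vs,[.621,-.1778,np.radians(112.6)]);print(q.round(4),np.degrees(q[2]).round(1),f)
# holes in wrist: TL, TR, BR
H=atz(W,[[138,93],[365,160],[337,242]],.012);print(H.round(4))
d=H[0]-H[1];print('yaw',np.degrees(np.arctan2(d[1],d[0])),np.linalg.norm(d[:2]),np.linalg.norm(H[1]-H[2]))
E
```

```text
[ 0.622  -0.177   1.9378] 111.0 0.30960828643617044
[ 0.6222 -0.177   1.936 ] 110.9 0.05697458973001588
[ 0.6215 -0.1773  1.9145] 109.7 0.24206028121734174
[ 0.6221 -0.1769  1.9393] 111.1 0.10860569530169847
[[ 0.4229 -0.151   0.012 ]
 [ 0.6517 -0.1275  0.012 ]
 [ 0.6617 -0.2215  0.012 ]]
yaw -174.1481600391879 0.229965588699621 0.09448687639974754
```

Call:
{"method": "play_rows", "body": {
  "rows": [
    [[0.03,0,0,0,0,0,0.06],[0.06,0,0,0,0,0,0.06],[0.085,0,0,0,0,0,0.05],[0.099,0,0,0,0,0,0.05],[0.099,0,0,0,0,0,0.05],[0.099,0,0,0,0,0,0.03],[0.099,0,0,0,0,0,0.02],[0.099,0,0,0,0,0,0.0],[0.099,0,0,0,0,0,0.0],[0.099,0,0,0,0,0,0.0],[0.099,0,0,0,0,0,0.0],[0.099,0,0,0,0,0,0.0]]
  ]
}}

```text
time_s: 3.15
position: [0.6227, -0.1782, 0.0394]
tcp_rot: [[0.002, -0.383, 0.924], [-0.001, 0.924, 0.383], [-1.0, -0.001, 0.001]]
force: [0.8, 0.2, 5.0]
opening: 0.248
```

```bash
python3 - <<'E'
from h import *
c=snap('wrist','w2');c=snap('side','s2');s=read_state();print(s['time_s'],s['position'],s['force'],s['moment'],s['opening']*87)
g=c['pixels'][60:220,200:390];cv2.imwrite('pics/s2z.png',cv2.resize(g[:,:,::-1],None,fx=3,fy=3))
E
```

```text
3.25 [ 0.62272553 -0.17816304  0.03947738] [-0.0402743   0.10653234  5.6412205 ] [ 0.15423088 -0.05746469 -0.00294889] 20.796776010211932
```

View pics/w2.png

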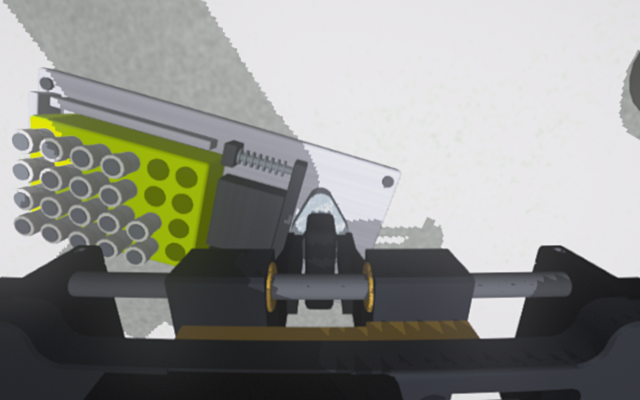

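View pics/s2z.png

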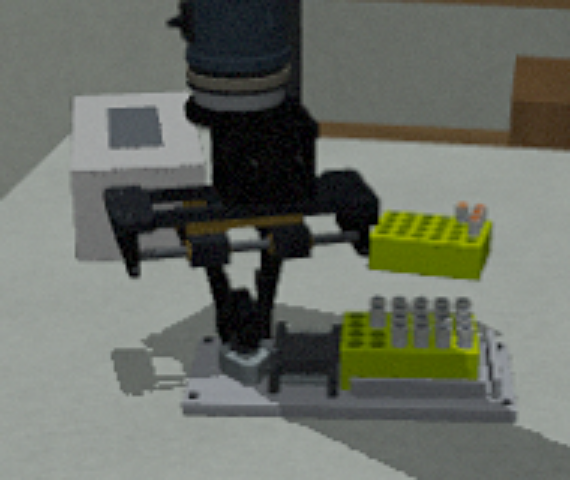

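The fingers straddle the bar (wrist ~(320,240)) but may still be closing (20.8 mm, bar is 16). Letting them finish.

Call:
{"method": "play_rows", "body": {
  "rows": [
    [[0,0,0,0,0,0,0],[0,0,0,0,0,0,0],[0,0,0,0,0,0,0],[0,0,0,0,0,0,0]]
  ]
}}

```text
time_s: 3.65
position: [0.6227, -0.1782, 0.0395]
tcp_rot: [[0.002, -0.383, 0.924], [-0.001, 0.924, 0.383], [-1.0, -0.001, 0.001]]
force: [0.4, 1.2, 5.8]
opening: 0.247
```

```bash
python3 - <<'E'
from h import *
c=snap('wrist','w3');d=snap('scene','c3')
cv2.imwrite('pics/w3z.png',cv2.resize(c['pixels'][170:330,230:410,::-1],None,fx=4,fy=3.6))
cv2.imwrite('pics/c3z.png',cv2.resize(d['pixels'][120:290,160:310,::-1],None,fx=3.5,fy=3.5,interpolation=cv2.INTER_CUBIC))
s=read_state();print(s['moment'],s['force'],s['opening']*87)
E
```

```text
[ 0.18916816 -0.06614054 -0.01945613] [0.45244091 1.00029241 5.40754243] 21.204563998226618
```

View pics/w3z.png

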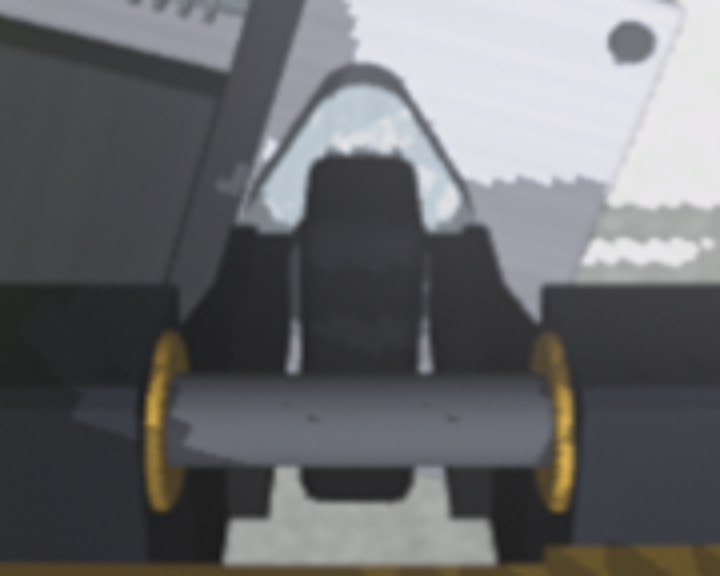

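View pics/c3z.png

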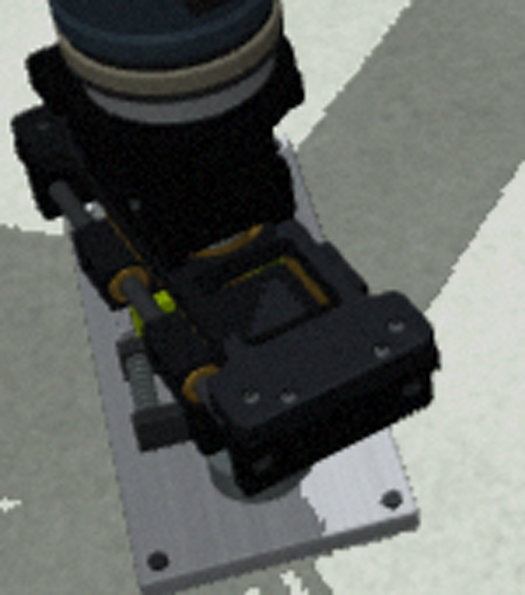

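There is a gap of about 2 mm on each side of the bar, so the fingertips have stopped on something below it, probably the boss between cam and grip. I'll open, rise 7 mm and re-grip.

Call:
{"method": "play_rows", "body": {
  "rows": [
    [[0,0,0,0,0,0,0.035],[0,0,0,0,0,0,0.035],[0,0,0,0,0,0,0.035],[-0.007,0.001,0,0,0,0,0.035],[-0.007,0.001,0,0,0,0,0.035],[-0.007,0.001,0,0,0,0,0.0],[-0.007,0.001,0,0,0,0,0.0],[-0.007,0.001,0,0,0,0,0.0],[-0.007,0.001,0,0,0,0,0.0],[-0.007,0.001,0,0,0,0,0.0],[-0.007,0.001,0,0,0,0,0.0]]
  ]
}}

```text
time_s: 4.85
position: [0.6221, -0.1768, 0.0455]
tcp_rot: [[0.001, -0.383, 0.924], [0.0, 0.924, 0.383], [-1.0, -0.0, 0.001]]
force: [2.8, 1.2, -1.0]
opening: 0.18
```

```bash
python3 - <<'E'
from h import *
c=snap('wrist','w4')
cv2.imwrite('pics/w4z.png',cv2.resize(c['pixels'][170:330,230:410,::-1],None,fx=4,fy=3.6))
s=read_state();print(s['time_s'],s['position'],s['moment'],s['force'],s['opening']*87,s['joint_positions'])
E
```

```text
4.9 [ 0.62213103 -0.17678731  0.04549063] [ 0.27878174 -0.52057846 -0.02104725] [ 3.35090638  2.61310149 -2.28453972] 15.605753595559085 [-2.57625609e+01  4.46782762e+01  8.58738175e+01  4.68233368e-02
  4.93998871e+01 -4.82856529e+01]
```

View pics/w4z.png

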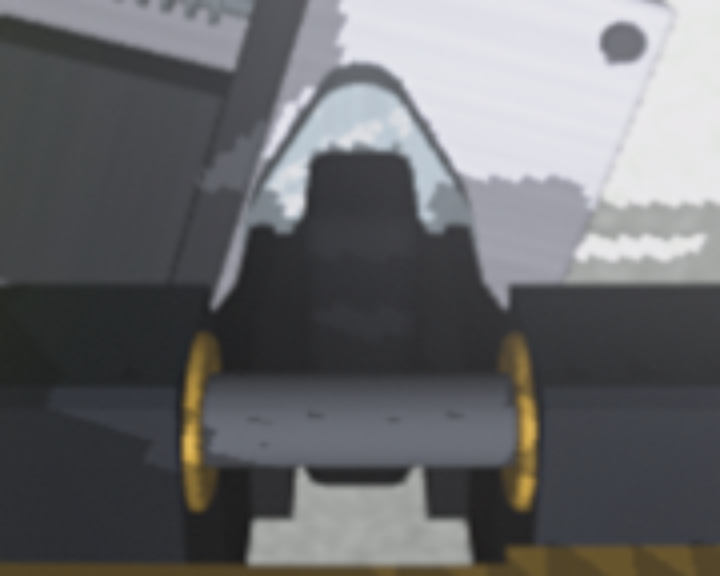

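Now gripped (15.6 mm, fingers flush with the bar). Turning 40° of the 73.5° first.

Call:
{"method": "play_rows", "body": {
  "rows": [
    [[0,0,0,-4,0,0,0],[0,0,0,-8,0,0,0],[0,0,0,-12,0,0,0],[0,0,0,-16,0,0,0],[0,0,0,-20,0,0,0],[0,0,0,-24,0,0,0],[0,0,0,-28,0,0,0],[0,0,0,-32,0,0,0],[0,0,0,-36,0,0,0],[0,0,0,-40,0,0,0],[0,0,0,-40,0,0,0]]
  ]
}}

```text
time_s: 6.0
position: [0.6218, -0.1771, 0.0455]
tcp_rot: [[0.0, -0.887, 0.462], [-0.0, 0.462, 0.887], [-1.0, -0.0, 0.0]]
force: [1.8, 1.7, -2.0]
opening: 0.183
```

Call:
{"method": "play_rows", "body": {
  "rows": [
    [[0,0,0,-4,0,0,0],[0,0,0,-8,0,0,0],[0,0,0,-12,0,0,0],[0,0,0,-16,0,0,0],[0,0,0,-20,0,0,0],[0,0,0,-24,0,0,0],[0,0,0,-28,0,0,0],[0,0,0,-31,0,0,0],[0,0,0,-33.5,0,0,0],[0,0,0,-33.5,0,0,0],[0,0,0,-33.5,0,0,0],[0,0,0,-33.5,0,0,0]]
  ]
}}

```text
time_s: 7.2
position: [0.6217, -0.1774, 0.0455]
tcp_rot: [[0.0, -0.995, -0.104], [-0.001, -0.104, 0.995], [-1.0, -0.0, -0.001]]
force: [2.1, -0.0, -2.7]
opening: 0.185
```

```bash
python3 - <<'E'
from h import *
c=snap('wrist','w5');
s=read_state();print(s['time_s'],s['position'],s['moment'],s['force'],s['opening']*87,s['joint_positions'])
E
```

```text
7.25 [ 0.62175667 -0.17740656  0.04549798] [-0.0443142  -0.41754411  0.00375599] [ 2.75403102 -1.07607332 -3.15827043] 15.867187452807823 [-2.57989413e+01  4.46739246e+01  8.58843157e+01 -3.12200432e-02
  4.94068453e+01 -1.21742135e+02]
```

View pics/w5.png

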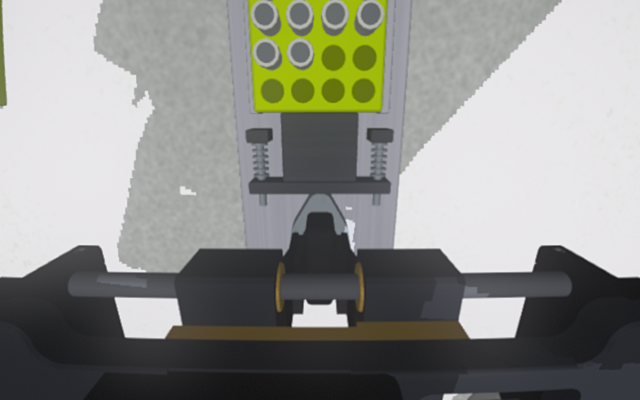

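The wrist view shows the high point (319,198) bearing on the jaw bar squarely. Releasing, rising straight up, and checking.

Call:
{"method": "play_rows", "body": {
  "rows": [
    [[0,0,0,0,0,0,0.03],[0,0,0,0,0,0,0.05],[0,0,0,0,0,0,0.05],[0,0,0,0,0,0,0.05],[-0.02,0,0,0,0,0,0.05],[-0.05,0,0,0,0,0,0.05],[-0.08,0,0,0,0,0,0.05],[-0.11,0,0,0,0,0,0.05],[-0.14,0,0,0,0,0,0.05],[-0.14,0,0,0,0,0,0.05],[-0.14,0,0,0,0,0,0.05]]
  ]
}}

```text
time_s: 8.35
position: [0.6216, -0.177, 0.1862]
tcp_rot: [[0.001, -0.995, -0.104], [-0.0, -0.104, 0.995], [-1.0, -0.001, -0.001]]
force: [0.1, -0.2, -0.6]
opening: 0.579
```

```bash
python3 - <<'E'
from fit import *
o={}
for n in('wrist','side','scene'):
    o[n]=snap(n,n+'6')
    for t in('cam','rack','nest','spare_high_point'):
        r=trace(n,t); print(n,t,[(round(q['p'],2),np.round(q['at'],1).tolist(),int(q['mask'].sum())) for q in r]); o[n,t]=r
import pickle;pickle.dump(o,open('o6.pkl','wb'));s=read_state();print(s['time_s'],s['position'],s['force'])
V=[(o[n],o[n,'cam'][0]['mask']) for n in('wrist','scene','side') if o[n,'cam']]
for vs in [V]+[[v] for v in V]:
    q,f=fit(vs,[.622,-.177,np.radians(186)]);print(q.round(4),np.degrees(q[2]).round(1),f)
E
```

```text
wrist cam [(0.62, [319.6, 186.0], 1336)]
wrist rack [(0.75, [318.7, 53.9], 8208)]
wrist nest []
wrist spare_high_point [(0.75, [623.5, 219.9], 1103)]
side cam [(0.87, [280.8, 169.8], 546)]
side rack [(0.56, [341.8, 175.3], 1174)]
side nest [(0.75, [299.3, 187.0], 2507)]
side spare_high_point [(0.61, [227.7, 286.8], 817)]
scene cam [(0.61, [231.9, 242.1], 962)]
scene rack [(0.66, [216.0, 181.0], 2349)]
scene nest [(0.97, [229.7, 237.7], 7082)]
scene spare_high_point []
9.1 [ 0.62160996 -0.17705207  0.18556988] [ 0.41058457 -0.55421957  0.4395423 ]
[ 0.6218 -0.1772  3.2058] 183.7 0.2737358653923961
[ 0.6224 -0.1775  3.2097] 183.9 0.08906016092814371
[ 0.6219 -0.1767  3.2281] 185.0 0.0507731288981289
[ 0.6209 -0.1788  3.2602] 186.8 0.10204899267399267
```

View pics/wrist6.png

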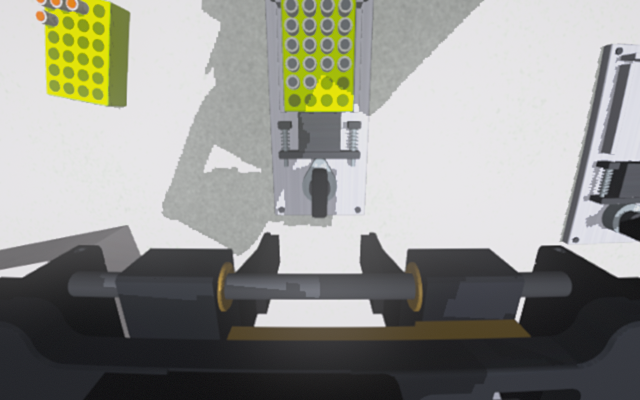

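View pics/scene6.png

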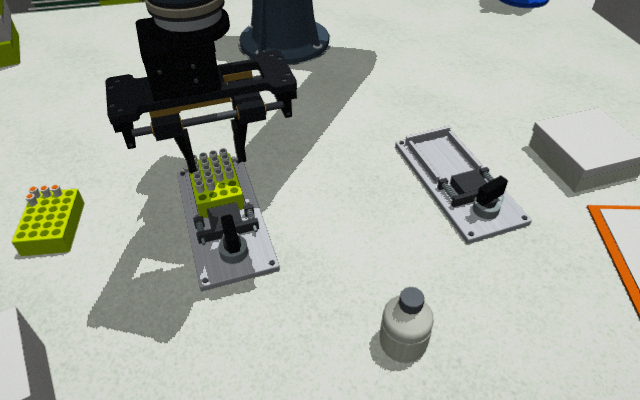

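The cam now points up the nest in the wrist view, bar at (319,195) and jaw bar at (319,155). Measuring its angle against the nest in this one view.

```bash
python3 - <<'E'
import pickle,cv2
from h import *
o=pickle.load(open('o6.pkl','rb'));c=o['wrist'];g=c['pixels']
z=cv2.resize(g[100:225,260:380,::-1],None,fx=5,fy=4.8,interpolation=cv2.INTER_CUBIC);cv2.imwrite('pics/w6z.png',z)
# plate edges: hole centres by dark blobs
gr=cv2.cvtColor(g,cv2.COLOR_RGB2GRAY)
for (u,v) in((281,211),(358,210)):
    p=255-gr[v-5:v+6,u-5:u+6].astype(float);p=np.clip(p-np.median(p)-15,0,None);yy,xx=np.mgrid[-5:6,-5:6];print(u+(p*xx).sum()/p.sum(),v+(p*yy).sum()/p.sum())
# bar: dark pixels (grip)
m=(gr<45);m[:165]=0;m[220:]=0;m[:,:300]=0;m[:,340:]=0
for r in range(162,220,4): 
    xs=np.where(m[r])[0]; print(r,xs.min() if len(xs) else None,xs.max() if len(xs) else None,end=' | ')
R=o['scene','rack'];
E
```

```text
281.3211678832117 209.28779979144943
357.2946607788037 209.38538739462064
162 None None | 166 None None | 170 None None | 174 None None | 178 None None | 182 None None | 186 None None | 190 None None | 194 None None | 198 None None | 202 None None | 206 None None | 210 None None | 214 None None | 218 None None |
```

View pics/w6z.png

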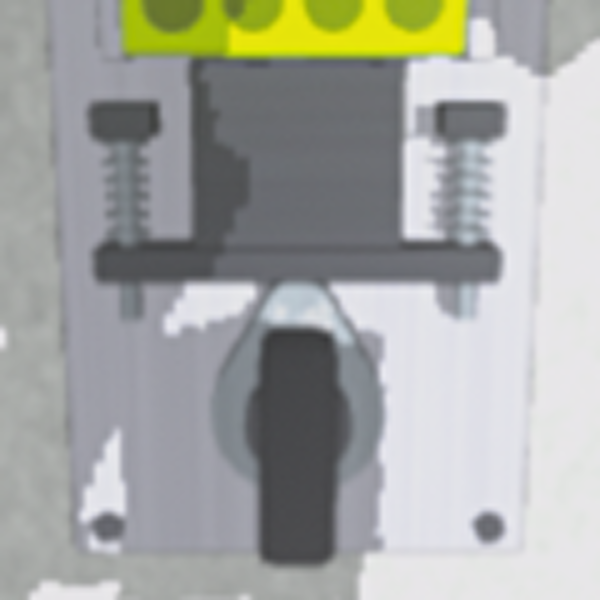

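```bash
python3 - <<'E'
from h import *
import pickle
o=pickle.load(open('o6.pkl','rb'));c=o['wrist']
# rack near edge bottom-of-top-face, z~.046 (34mm on 12mm plate); jaw crossbar near edge
u=np.array([np.cos(np.radians(186)),np.sin(np.radians(186))])
for n,p,z in(('rack near top edge',[319,100+55/4.8],.046),('jaw near edge',[319,100+282/4.8],.032)):
    P=atz(c,[p],z)[0];print(n,((P[:2]-[.622,-.177])@u).round(4))
print(hand_in())
E
```

```text
rack near top edge 0.0815
jaw near edge 0.0314
the job is handed in; nothing more can be done
None
```

The loaded nest's cam now bears squarely on the sprung jaw, and the jaw has pushed the rack along to the end stop. I gripped the cam's bar, turned it about 74° counter-clockwise, let go and raised the gripper clear. I handed in at about 9 s of the 32 s allowed.

**Grip:** The first one closed at about 21 mm because the tips stopped on something under the bar, probably the boss. I opened, rose 7 mm and closed again at 15.6 mm, flush with the bar's sides.

**Last checks, after letting go:**
- **Cam angle:** in the wrist picture the bar and high point line up with the nest to about 0.5°. The outline fits were looser: three single-view fits gave 184° to 187° and the combined one 183.7°, against a nest direction of 186°.
- **Jaw and rack:** the jaw face is 31.4 mm from the cam axis (32 mm expected). The rack's near edge is at 81.5 mm, so its centre is at about 132.5 mm (about 133 mm expected).
- **Empty nest:** I did not touch it, and it looks the same in the pictures before and after. The detector missed its high point in the last scene picture, but found it in the side and wrist pictures.
- **Forces:** the readings I took stayed under about 7 N, and the gripper ended about 0.19 m above the bench, touching nothing.

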